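# Lock the incubator lid with its quarter-turn dial

## Task

The incubator's lid is standing slightly ajar on its springy gasket. Set a fingertip in the slot of the big round dial on the lid, press the lid down flush and, while keeping it pressed down, push the dial round clockwise (seen from above) to its stop, so that the lid stays locked down when you let go and move clear. Grasp and lift nothing, and leave the bottles, carton, cup and tube rack around it where they stand.

Things in the scene. Friction and masses are not known exactly. Their poses are not given: they have to be found in the camera images.
- incubator: bench incubator fixed to the table: white box 280 mm deep (x), 300 wide (y), 110 tall. Origin centre of its underside; x points from its front to its back, z up. A grey lid 262 x 214 x 8 mm covers it except for a flat deck 85 mm wide on its +y side, where two droppers stand. The dial's axis stands at incubator x = -60, y = -35 mm; lid flush, the lid's top is 118 mm above the table
- dial_slot (a point): centre of the floor of the dial's slot, on its axis; x along the slot, z up. The dial: metal disc 104 mm across, its top 20 mm above the lid, one straight slot 38 mm wide, 14 deep, right across its middle. Slot floor 124 mm above the table with the lid flush, some 11 mm higher ajar. Shut fingers fit in it off centre, towards either end, and turn the dial by pushing on the slot's side wall
- dial (a joint): turn of the dial, rad, grows clockwise seen from above: at 0 the slot runs along incubator y, at 1.571 (stop, locked) along incubator x. Starts at 0 to 0.3. Friction about 0.08 N m. A cam tongue under the lid passes beneath a lip of the box at about 0.6 to 1.0 rad if the lid is pressed flush, else it jams there; once beneath, it holds the lid down
- lid (a joint): opening of the lid, rad, hinged 190 mm behind the dial's axis; 0 is flush (hard stop), about 0.06 unlocked at rest. A spring holds it ajar: pressing it flush at the dial takes about 5 to 11 N. Locked and let go it rests at about 0.006
- lid_edge (a point): middle of the lid's front edge, at its top
- dropper_a: small amber dropper bottle, 25 mm across, 67 mm tall, standing loose on the incubator's side deck; origin centre of its underside
- dropper_b: small clear dropper bottle, 25 mm across, 67 mm tall, standing loose on the side deck; origin centre of its underside
- amber_bottle: amber reagent bottle with white cap, 60 mm across, 125 mm tall, standing loose on the table; origin centre of its underside
- carton: small white carton, 45 x 45 x 85 mm tall, loose on the table; origin centre of its underside
- beaker: steel cup, 64 mm across, 75 mm tall, loose on the table; origin centre of its underside
- tube_rack: green tube rack with capped tubes, 100 x 55 mm, 87 mm tall over the caps, loose on the table; origin centre of its underside
Things that resemble listed ones, but are neither listed nor needed, are in the scene too. Of the things that look like the amber_bottle, take the one that is farthest to the robot's left at the start. Leave any pink look-alike of the carton alone.

How it is judged (in metres and radians):
On the way, in this order (a step that is already met when the one before it is completed fails the run):
1. a fingertip is set in the dial's slot before the dial is turned (z of the grasp point in the frame of dial_slot between -0.01 and 0.03 m and y of the grasp point in the frame of dial_slot between -0.018 and 0.018 m and x of the grasp point in the frame of dial_slot between -0.06 and 0.06 m and value of joint dial below 1.2 rad), for 0.1 s.
2. the dial is at its locked stop with the lid down (value of joint dial above 1.38 rad and value of joint lid below 0.02 rad), for 0.1 s.
At the end, for the whole second after the job is handed in: The dial is turned clockwise to within 0.19 rad of its stop (joint above 1.38) and at rest, the lid stays down (joint below 0.02 rad), and every bystander stands upright within 25 mm of where it was (all of step 2 and velocity of joint dial between -0.1 and 0.1 rad/s and distance of each of dropper_a, dropper_b, amber_bottle, carton, beaker, tube_rack from where it was at the start of the episode below 0.025 m and angle between each of dropper_a, dropper_b, amber_bottle, carton, beaker, tube_rack's own z axis and vertical below 0.3 rad); the robot touches nothing.
It fails at once if the lid is lifted open (value of joint lid above 0.16 rad).
It fails at once if a bystander is pushed, lifted or carried (more than 25 mm) (distance of any of dropper_a, dropper_b, amber_bottle, carton, beaker, tube_rack from where it was at the start of the episode above 0.025 m).
It fails at once if a bystander is tipped (angle between any of dropper_a, dropper_b, amber_bottle, carton, beaker, tube_rack's own z axis and vertical above 0.5 rad).
It also fails if it takes over 40 s, if anything falls off the work surface, if the arm or the gripper's body presses on something with over 40 N, if the wrist force passes 120 N, or if a joint passes its speed limit or range.

## Robot

A 6-joint arm with a two-finger parallel gripper is mounted at the origin on the work surface. World frame = base frame: x ahead of the robot, y to its left, z up, the work surface at z = 0. Lengths are in mm, angles in rad, forces in N, time in s.
With the tool pointing down it reaches from about 350 to 925 mm from the base axis. Payload 6.4 kg.
Tool frame: the origin (TCP) lies midway between the tips of the shut fingers; the grasp point (between the pads) lies 19 mm behind it (ctrl.grasp_offset is the distance from the TCP to the grasp point, in mm); y points along the fingers, z is the direction in which the jaws open and shut, and the axes are right-handed (so a half turn about y gives the same grasp; the last joint's range is limited). The gripper opens to 85 mm and grips with 20 to 120 N. Pads are 22 mm wide; open, the fingers measure 114 mm over their backs; the gripper's body (76 mm by 85 mm) begins 54 mm behind the grasp point. The pads swing forward as they close: fully open they stand 13 mm farther back than shut.
Start: joints at [-1.399, 0.245, 1.558, -0, 1.339, -0.174], TCP at [220.322, -611.533, 231.29] pointing down, gripper open.
Joint ranges: [-3.13, 3.13], [-1.02, 2.26], [0.13, 2.54], [-0.95, 4.09], [0.21, 2.88], [-2.74, 2.74]. Speed limits (rad/s): [2.57, 2.57, 3.14, 3.14, 3.14, 3.14].

## Interface

Orientations are given as a unit quaternion [x, y, z, w].
In Python, from station import ctrl gives the robot as it stands.
- The arm moves only by the tool servo_tool, never from a script. Its argument "deltas" is a list of rows, each a list of 5 numbers: the shift along the tool's x, y, z in m, then the turn about the tool's y in rad, then the finger opening in m, from 0 to 0.0854. A call has exactly 5 rows; each row is the pose to reach, as a shift and turn from the pose commanded when the call began, along the tool's axes at that moment; what a row does not reach only later rows make up. A row lasts 1/8 s, in which the tool goes at most 62.5 mm and 10.7 degrees, less where a joint would pass 70% of its speed; a pose out of reach is approached as far as the arm can. A call with a gripper value outside its range is refused whole. The fingers move at their own pace and stop on an object; "squeeze" is the grip in N (left out, the last holds). Time passes only in rows, so rows that repeat a pose let the fingers close, or fill a call up. It gives the time, the measured TCP pose, the force and the opening at its end, in the units of the state.
- ctrl.observe(): the state, without advancing time (a new reading comes with each control period).
- ctrl.read_camera(name): name is "scene" or "top"; returns (picture, depth): 384x512x3 uint8, blue, green, red; 384x512 float32, mm along the optical axis (not along the pixel's ray), 0 where there is no reading.
- ctrl.camera_params(name): a dict with "fx", "fy", "cx", "cy" (pixels), "R" (3x3) and "t" (3): a world point X has camera coordinates R X + t. Camera axes: x right, y down, z forward; pixel columns grow to the right and rows downward; lengths in mm; the calibration is good to about 2 mm. A picture is of the moment at which its call begins. camera_params takes no time and is no camera call.
- ctrl.close_job(): hands the job in, once; it reports no verdict.
Trained networks look in the newest picture that a camera, given by its name, has taken for a name from the list of things; names that differ only in an ending like _2 or _b are one class to them, and where a whole thing is asked for, a point or a joint stands for the part that bears it (a point fixed in the world has none). Each returns a list of dicts, best first, with "confidence" (0 to 1); they miss things now and then, are a little off and sometimes report something else, mostly with a low value. They report only what shows in the picture. A call takes as long as a camera call. They do not tell look-alikes from the thing itself.
- ctrl.masks_of(thing, camera): "pixels" (384x512 bool, what is visible of it) and "rect" ([left, top, right, bottom] in pixels, round what is visible of it).
The state is a dict: "time_s": time; "q": joint angles; "dq": joint speeds; "effort": joint torques, N m; "eef_pos": TCP position; "eef_rot": TCP orientation; "contact_force": force on the tool from outside, world axes, zero at the start; "moment": the same for the moment, N m; "width": opening from 0.0 (shut) to 1.0 (fully open).
Only numpy, scipy, OpenCV 4.12 (cv2) and the standard library are available. Lean on these libraries where they do the work, as an engineer would, in place of code of your own. Each camera call takes 0.05 s, during which the arm holds its last target. There are 200 camera calls.

## Working session

There is one attempt and no reset: what is moved stays moved. The work goes in short steps, Python scripts to look and compute and a tool call to move; the robot and the scene stay as the last step left them, time stands still between calls to the robot, and variables do not carry over. Pictures are saved under pics/ and viewed, about 8 in all and at most 12, crops included, and the job is handed in when it is done.

Besides the shell and the picture viewer there is one more tool, called after "Emit:" as a command line: name --pt "numbers of a row" for each row, then --argument value for the rest. servo_tool: Moves the arm, as the interface text tells. Its arguments: {"type":"object","properties":{"deltas":{"type":"array"},"squeeze":{"type":"number"}},"required":["deltas"]}

```bash
mkdir -p pics; ls; cat > h.py <<'E'
import numpy as np,cv2
from station import ctrl
from scipy.spatial.transform import Rotation as Ro
def P(cam,depth,mask=None):
    p=ctrl.camera_params(cam);v,u=np.nonzero((depth>0)&(mask if mask is not None else True))
    d=depth[v,u];C=np.stack([(u-p['cx'])/p['fx']*d,(v-p['cy'])/p['fy']*d,d],1)
    return (C-np.asarray(p['t']))@np.asarray(p['R']),u,v
E
python3 - <<'E'
from h import *
ims=[]
s=ctrl.observe();print(s)
for c in('scene','top'):
    im,d=ctrl.read_camera(c);np.save(f'{c}.npy',d);cv2.imwrite(f'pics/{c}0.png',im)
    for t in('dial','incubator','dropper_a','amber_bottle','carton','beaker','tube_rack'):
        for m in ctrl.masks_of(t,c)[:4]:
            X,u,v=P(c,d,m['pixels'])
            if len(X): print(c,t,round(m['confidence'],2),m['rect'],np.round(np.median(X,0)),np.round(np.percentile(X,98,axis=0)))
            if t=='dial': np.save(f'dial_{c}.npy',m['pixels'])
E
```

```text
pics
{'time_s': 0.0, 'q': array([-1.39908278e+00,  2.45820354e-01,  1.55900509e+00,  2.82397610e-05,
        1.33869415e+00, -1.74104804e-01]), 'dq': array([ 0.00074929, -0.0013672 ,  0.0003935 ,  0.00128227,  0.00092954,
       -0.00158274]), 'effort': array([ 3.31027468e-05, -4.29503453e+01, -3.26128507e+01, -7.85193470e-05,
        5.42172580e-03,  7.23122554e-06]), 'eef_pos': array([ 220.24205635, -610.96440395,  230.18110092]), 'eef_rot': array([-0.12164406,  0.69724404, -0.69588151,  0.12166512]), 'contact_force': array([ 0.33169259, -0.16858948,  0.52318735]), 'moment': array([ 0.03555475,  0.00989915, -0.03191984]), 'width': 1.0040836720663393}
scene dial 0.86 [179.0, 170.1, 227.6, 206.4] [553. -78. 143.] [605. -28. 150.]
scene dial 0.28 [280.4, 197.9, 291.0, 230.8] [702.  37. 141.] [708.  80. 174.]
scene incubator 0.81 [148.3, 171.5, 321.3, 315.6] [704. -79. 117.] [779.  76. 147.]
scene dropper_a 0.79 [266.6, 171.0, 278.5, 203.7] [604.  60. 141.] [610.  73. 174.]
scene dropper_a 0.68 [278.1, 198.4, 294.2, 230.3] [702.  37. 140.] [708.  80. 174.]
scene amber_bottle 0.82 [241.
[... 1130 characters left out ...]
58. 111. 127.]
top amber_bottle 0.61 [362.6, 252.3, 391.3, 279.0] [ 379. -241.   86.] [ 405. -224.  126.]
top amber_bottle 0.59 [313.2, 242.3, 343.3, 269.7] [ 400. -149.   30.] [ 429. -112.   77.]
top amber_bottle 0.57 [270.8, 270.9, 298.1, 297.8] [343. -30.  89.] [368.  -5. 126.]
top carton 0.85 [358.5, 167.9, 388.4, 194.8] [ 570. -248.   83.] [ 596. -230.   87.]
top carton 0.84 [398.0, 168.6, 432.3, 195.5] [ 563. -342.   82.] [ 593. -324.   87.]
top beaker 0.66 [313.5, 241.5, 343.8, 269.9] [ 400. -150.   24.] [ 428. -112.   77.]
top tube_rack 0.76 [186.4, 117.2, 216.0, 163.7] [688. 157.  50.] [740. 185.  88.]
top tube_rack 0.69 [231.1, 162.9, 244.4, 174.0] [593.  64. 152.] [605.  76. 178.]
```

```bash
python3 - <<'E'
from h import *
a=cv2.imread('pics/top0.png')[80:310,170:450];cv2.imwrite('pics/a.png',cv2.resize(a,None,fx=2.6,fy=2.6,interpolation=cv2.INTER_CUBIC))
d=np.load('top.npy');X,u,v=P('top',d)
# incubator yaw: lid/box points
s=(X[:,2]>105)&(X[:,2]<135)&(X[:,0]>460)&(X[:,0]<790)&(X[:,1]>-220)&(X[:,1]<120)
r=cv2.minAreaRect(X[s][:,:2].astype(np.float32));print(r)
# dial rim: points near top
c=np.array([553,-76.])
near=np.hypot(*(X[:,:2]-c).T)<62
for i,j in ((137,142),(142,146),(146,150),(150,154),(154,158)): print(i,(near&(X[:,2]>i)&(X[:,2]<=j)).sum())
hi=near&(X[:,2]>142);print(cv2.minEnclosingCircle(X[hi][:,:2].astype(np.float32)))
# grid of heights in dial
lines=[]
for y in range(-20,-135,-5):
    l=[]
    for x in range(500,612,5):
        k=(abs(X[:,0]-x)<3)&(abs(X[:,1]-y)<3);l.append('%4d'%np.median(X[k,2]) if k.any() else '   .')
    lines.append(str(y)+''.join(l))
print('\n'.join(lines))
E
```

```text
((618.8705444335938, -50.346771240234375), (300.0610046386719, 280.57867431640625), 78.98089599609375)
137 70
142 227
146 552
150 204
154 3
((554.6925048828125, -73.50491333007812), 52.09357452392578)
-20 131 131 132 130 130 130 131 128 129 130 129 129 128 127 130 126 126 126 128 126 125 125 124
-25 131 131 132 129 129 129 131 135 141 139 135 134 134 132 131 127 126 126 128 126 125 126 125
-30 131 129 130 131 131 136 147 149 149 139 136 134 135 133 134 133 130 133 128 126 125 127 125
-35 130 131 131 130 142 149 150 149 149 136 134 134 134 134 134 133 135 146 144 127 125 125 125
-40 130 131 130 140 149 149 150 149 148 134 133 131 134 135 132 132 135 147 146 136 126 124 124
-45 131 129 137 149 150 150 148 148 149 135 133 133 134 133 132 133 141 146 146 145 126 125 125
-50 132 130 146 149 149 150 149 149 146 135 134 134 133 133 135 134 144 146 146 145 144 126 125
-55 131 133 150 150 149 150 150 149 143 135 134 134 133 133 133 133 144 145 145 145 144 134 125
-60 130 141 150 150 149 150 149 149 136 135 133 133 134 134 133 133 146 147 147 146 145 144 126
-65 132 145 149 148 150 148 149 151
[... 615 characters left out ...]
6 146 146 144 124 124
-100 130 131 139 151 149 147 146 134 134 134 133 133 133 133 143 147 145 146 146 144 143 125 124
-105 129 130 129 148 148 148 136 135 133 134 133 133 131 132 145 147 146 147 146 143 135 124 124
-110 130 130 129 130 148 148 135 135 135 135 135 131 133 135 146 146 147 146 145 125 126 124 124
-115 131 129 130 129 130 146 134 134 134 134 133 132 132 142 146 145 145 146 125 125 125 124 123
-120 130 128 130 130 130 127 130 134 133 133 134 133 134 141 147 146 145 125 124 126 124 124 124
-125 130 129 129 129 129 130 128 128 128 136 132 131 133 133 131 128 124 125 126 125 125 125 124
-130 131 129 129 129 128 128 128 127 127 128 128 127 127 128 126 126 127 125 124 125 125 124 125
```

View pics/a.png

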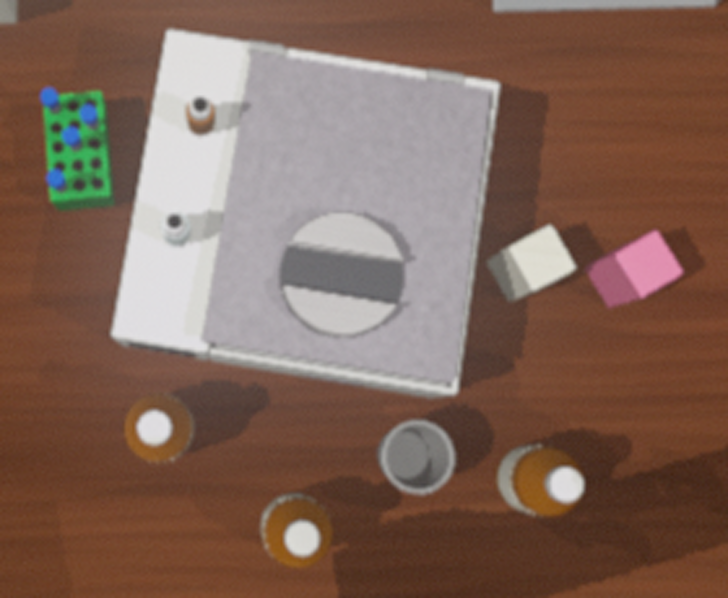

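View pics/scene0.png

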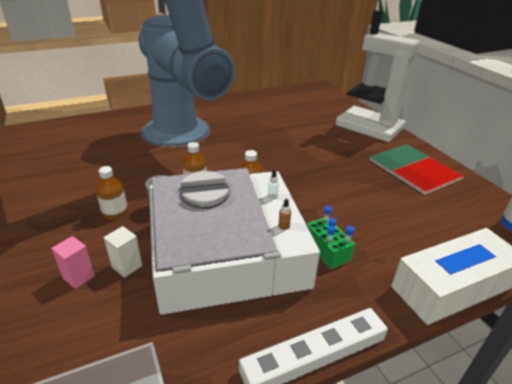

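Top view (crop, 2.6x): the dial is at crop (343,273) and its slot runs roughly left–right. The droppers are at (200,113) and (175,228) on the left deck. The amber look-alikes are at (157,428), (300,530) and (545,480); the leftmost (157,428), world y≈+84, is the listed one. The white carton is at (530,262) and its pink look-alike at (637,267). I don't need to reach for any of them. The dial axis comes out at about (554,-73.5) from both the circle fit and the incubator pose, with yaw ≈ -0.19 and dial ≈ 0.02.

I'll use the -y end of the slot. It swings towards the lid's front, so it stays clear of the droppers and has a longer lever.

```bash
cat > go.py <<'E'
from h import *
C=np.array([554.,-73.5]);YAW=-0.19
def slot(th,r):  # world xy of a point at radius r on the -y end, dial angle th
    a=YAW-np.pi/2-th; return C+r*np.array([np.cos(a),np.sin(a)])
def axes(R):
    return R.as_matrix().T
def st():
    s=ctrl.observe();R=Ro.from_quat(s['eef_rot'])
    x=R.as_matrix()[:,0];print('t',round(s['time_s'],2),'p',s['eef_pos'].round(1),'xaxis deg',np.degrees(np.arctan2(x[1],x[0])).round(1),'F',s['contact_force'].round(1),'M',s['moment'].round(2),'w',round(s['width'],3),'q',s['q'].round(2))
    return s,R
E
python3 - <<'E'
from go import *
s,R=st();print(R.as_matrix().round(3))
d=np.r_[slot(0.02,34),231]-s['eef_pos'];print(slot(.02,34),d,(R.inv().apply(d)/1000).round(4))
E
```

```text
t 0.8 p [ 220.3 -611.5  231.3] xaxis deg -160.2 F [-0.6 -0.2  0.4] M [-0.02 -0.07 -0.02] w 1.004 q [-1.4   0.25  1.56 -0.    1.34 -0.17]
[[-0.941 -0.     0.339]
 [-0.339 -0.    -0.941]
 [ 0.    -1.    -0.   ]]
[ 546.91236341 -106.7530511 ] [ 3.26581388e+02  5.04779247e+02 -3.04191007e-01] [-4.784e-01  3.000e-04 -3.642e-01]
```

Emit:
servo_tool --pt "-0.048 0 -0.036 -0.18 0" --pt "-0.096 0 -0.072 -0.36 0" --pt "-0.144 0 -0.108 -0.54 0" --pt "-0.192 0 -0.144 -0.72 0" --pt "-0.24 0 -0.18 -0.9 0"

```text
time_s: 1.42
eef_pos: [385.9, -359.2, 231.6]
eef_rot: [0.414, -0.573, 0.573, -0.414]
contact_force: [0.9, -0.6, 0.7]
width: -0.002
```

```bash
cat >> go.py <<'E'
def plan(xy,z,zdeg,s,R):  # target with tool z axis at zdeg
    d=np.r_[xy,z]-s['eef_pos'];z0=R.as_matrix()[:,2];a=np.degrees(np.arctan2(z0[1],z0[0]))
    print('to',np.round(xy,1),z,'delta',(R.inv().apply(d)/1000).round(4),'turn',np.round(np.radians(-(zdeg-a)),3),'or',np.round(np.radians(-(zdeg-a)),3)%6.283-6.283)
E
python3 - <<'E'
from go import *
s,R=st();plan(slot(.02,34),231,-102+180,s,R)
E
```

```text
t 1.43 p [ 385.9 -359.2  231.6] xaxis deg -108.3 F [ 0.9 -0.6  0.7] M [-0.04 -0.02  0.04] w -0.002 q [-0.96 -0.05  1.87  0.    1.32 -0.65]
to [ 546.9 -106.8] 231 delta [-0.2902  0.0005  0.0736] turn -1.681 or -1.681
```

Emit:
servo_tool --pt "-0.055 0 0.014 -0.18 0" --pt "-0.11 0 0.028 -0.36 0" --pt "-0.165 0 0.042 -0.54 0" --pt "-0.22 0 0.056 -0.72 0" --pt "-0.275 0 0.07 -0.9 0"

```text
time_s: 2.05
eef_pos: [540.2, -120.9, 231.7]
eef_rot: [0.622, -0.336, 0.336, -0.622]
contact_force: [0.8, -0.4, 0.1]
width: 0.003
```

```bash
python3 - <<'E'
from go import *
s,R=st();plan(slot(.02,34),200,-102+180,s,R)
E
```

```text
t 2.05 p [ 540.2 -120.9  231.7] xaxis deg -56.7 F [ 0.8 -0.4  0.1] M [-0.02  0.01  0.04] w 0.003 q [-0.43  0.02  1.81 -0.    1.32 -1.01]
to [ 546.9 -106.8] 200 delta [-0.0082  0.0317  0.0134] turn -0.78 or -0.7800000000000002
```

Emit:
servo_tool --pt "-0.004 0.005 0.006 -0.17 0" --pt "-0.008 0.01 0.0134 -0.34 0" --pt "-0.008 0.02 0.0134 -0.51 0" --pt "-0.008 0.032 0.0134 -0.68 0" --pt "-0.008 0.032 0.0134 -0.78 0"

```text
time_s: 2.68
eef_pos: [545.5, -108.2, 198.1]
eef_rot: [-0.703, 0.076, -0.074, 0.703]
contact_force: [-0.4, -0.6, 0.7]
width: 0.002
```

```bash
python3 - <<'E'
from go import *
s,R=st();plan(slot(.02,34),140,-102+180,s,R)
ims=[]
for c in('scene','top'):
    im,d=ctrl.read_camera(c);y,x=(120,120) if c=='scene' else (120,240)
    ims.append(cv2.resize(im[y:y+120,x:x+160],None,fx=2.5,fy=2.5*1.5,interpolation=cv2.INTER_CUBIC)[:, :] )
cv2.imwrite('pics/b.png',cv2.hconcat(ims))
E
```

```text
t 2.67 p [ 545.5 -108.2  198.1] xaxis deg -12.1 F [-0.4 -0.6  0.7] M [-0.    0.01  0.02] w 0.002 q [-0.4   0.06  1.83 -0.    1.26 -1.76]
to [ 546.9 -106.8] 140 delta [0.0012 0.0581 0.0017] turn -0.003 or -0.0030000000000001137
```

View pics/b.png

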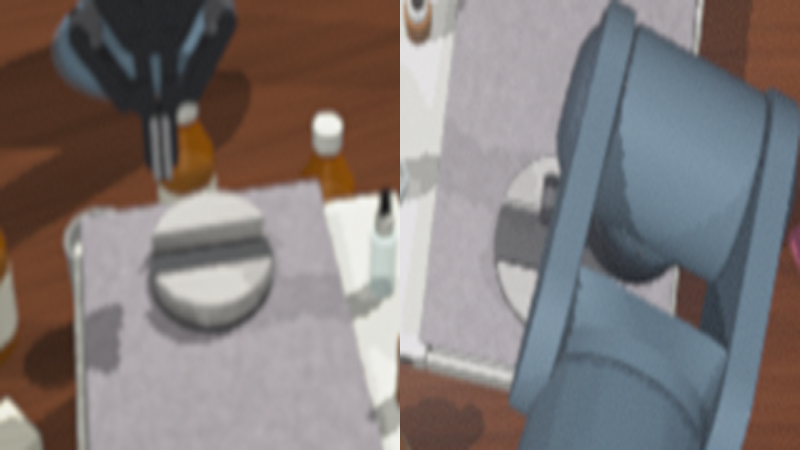

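The shut fingers hang above the slot's -y end (left panel, fingers near (160,150), slot at (210,255)), and the bystanders are clear. I'll lower them into the slot.

Emit:
servo_tool --pt "0.001 0.012 0.0015 0 0" --pt "0.001 0.024 0.0015 0 0" --pt "0.001 0.036 0.0015 0 0" --pt "0.001 0.048 0.0015 0 0" --pt "0.001 0.06 0.0015 0 0"

```text
time_s: 3.4
eef_pos: [547.3, -107.3, 138.3]
eef_rot: [-0.703, 0.076, -0.076, 0.703]
contact_force: [-0.6, -0.4, -0.3]
width: 0.003
```

Emit:
servo_tool --pt "0 0.002 0 0 0" --pt "0 0.004 0 0 0" --pt "0 0.006 0 0 0" --pt "0 0.008 0 0 0" --pt "0 0.008 0 0 0"

```text
time_s: 4.03
eef_pos: [547.5, -107.4, 131.6]
eef_rot: [0.703, -0.076, 0.076, -0.703]
contact_force: [-0.9, -0.4, 2.3]
width: -0.001
```

```bash
python3 - <<'E'
from go import *
s,R=st();plan(slot(.02,34),124,-102+180,s,R)
E
```

```text
t 4.03 p [ 547.5 -107.4  131.6] xaxis deg -12.4 F [-0.9 -0.4  2.3] M [ 0.01  0.25 -0.03] w -0.001 q [-0.4   0.14  1.87 -0.    1.13 -1.75]
to [ 546.9 -106.8] 124 delta [-0.0008  0.0076  0.0005] turn -0.006 or -0.006000000000000227
```

Emit:
servo_tool --pt "0 0.002 0 0 0" --pt "0 0.004 0 0 0" --pt "0 0.006 0 0 0" --pt "0 0.008 0 0 0" --pt "0 0.008 0 0 0"

```text
time_s: 4.65
eef_pos: [547.4, -107.4, 123.9]
eef_rot: [0.703, -0.076, 0.076, -0.703]
contact_force: [-4.0, 1.0, 7.2]
width: 0.001
```

Emit:
servo_tool --pt "0 0.001 0 0 0" --pt "0 0.002 0 0 0" --pt "0 0.002 0 0 0" --pt "0 0.003 0 0 0" --pt "0 0.003 0 0 0"

```text
time_s: 5.28
eef_pos: [547.6, -107.5, 123.5]
eef_rot: [0.703, -0.076, 0.076, -0.703]
contact_force: [-12.0, 4.3, 23.6]
width: 0.004
```

Emit:
servo_tool --pt "-0.0027 -0.0004 0.0001 0.08 0" --pt "-0.0054 -0.0004 0.0004 0.16 0" --pt "-0.0081 -0.0004 0.001 0.24 0" --pt "-0.0107 -0.0004 0.0017 0.32 0" --pt "-0.0132 -0.0004 0.0027 0.4 0"

```text
time_s: 5.9
eef_pos: [537.8, -104.1, 123.8]
eef_rot: [0.675, -0.212, 0.218, -0.673]
contact_force: [-1.1, -5.7, 11.5]
width: -0.001
```

```bash
cat >> go.py <<'E'
def ang(s):
    d=s['eef_pos'][:2]-C;print('r',np.hypot(*d).round(1),'finger angle',round((YAW-np.pi/2-np.arctan2(d[1],d[0]))%6.283,3))
E
python3 - <<'E'
from go import *
s,R=st();ang(s)
E
```

```text
t 5.9 p [ 537.8 -104.1  123.8] xaxis deg -35.4 F [-1.1 -5.7 11.5] M [-0.86  0.23  0.06] w -0.001 q [-0.4   0.13  1.9  -0.    1.1  -1.35]
r 34.7 finger angle 0.297
```

Emit:
servo_tool --pt "-0.0027 0.0008 0.0001 0.08 0" --pt "-0.0054 0.001 0.0004 0.16 0" --pt "-0.0081 0.001 0.001 0.24 0" --pt "-0.0107 0.001 0.0017 0.32 0" --pt "-0.0132 0.001 0.0027 0.4 0"

```text
time_s: 6.52
eef_pos: [527.6, -95.8, 123.7]
eef_rot: [0.62, -0.342, 0.347, -0.616]
contact_force: [-9.9, -10.8, 19.4]
width: -0.003
```

```bash
python3 - <<'E'
from go import *
s,R=st();ang(s)
E
```

```text
t 6.53 p [527.6 -95.8 123.7] xaxis deg -58.3 F [ -9.9 -10.8  19.4] M [-1.71  1.68  0.02] w -0.003 q [-0.39  0.1   1.93 -0.01  1.1  -0.94]
r 34.5 finger angle 0.68
```

Emit:
servo_tool --pt "-0.0027 0.0005 0.0001 0.08 0" --pt "-0.0054 0.0005 0.0004 0.16 0" --pt "-0.0081 0.0005 0.001 0.24 0" --pt "-0.0107 0.0005 0.0017 0.32 0" --pt "-0.0132 0.0005 0.0027 0.4 0"

```text
time_s: 7.15
eef_pos: [521.4, -82.9, 123.4]
eef_rot: [0.539, -0.459, 0.461, -0.534]
contact_force: [-18.3, -10.2, 28.5]
width: 0.002
```

```bash
python3 - <<'E'
from go import *
s,R=st();ang(s)
im,d=ctrl.read_camera('scene');cv2.imwrite('pics/c.png',cv2.resize(im[120:270,120:320],None,fx=3.5,fy=3.5,interpolation=cv2.INTER_CUBIC))
E
```

```text
t 7.15 p [521.4 -82.9 123.4] xaxis deg -81.2 F [-18.3 -10.2  28.5] M [-1.58  3.14 -0.05] w 0.002 q [-0.37  0.09  1.95 -0.01  1.11 -0.52]
r 34.0 finger angle 1.1
```

View pics/c.png

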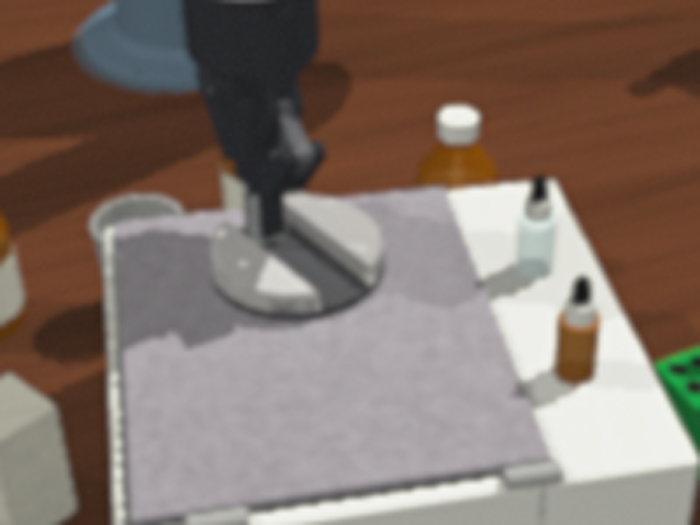

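The slot (around (300,265)) has turned with the finger, the lid is flush, and the droppers at (535,240) and (575,345) are untouched.

Emit:
servo_tool --pt "-0.0027 0 0.0001 0.08 0" --pt "-0.0054 0 0.0004 0.16 0" --pt "-0.0081 0 0.001 0.24 0" --pt "-0.0107 0 0.0017 0.32 0" --pt "-0.0132 0 0.0027 0.4 0"

```text
time_s: 7.82
eef_pos: [522.5, -67.7, 123.4]
eef_rot: [0.436, -0.557, 0.559, -0.434]
contact_force: [-13.8, -1.8, 28.3]
width: 0.002
```

```bash
python3 - <<'E'
from go import *
s,R=st();ang(s)
E
```

```text
t 7.83 p [522.5 -67.7 123.4] xaxis deg -104.2 F [-13.8  -1.8  28.3] M [-0.43  2.35 -0.06] w 0.002 q [-0.34  0.09  1.95 -0.    1.11 -0.09]
r 32.0 finger angle 1.564
```

Emit:
servo_tool --pt "-0.002 0 0.0001 0.0 0" --pt "-0.004 0 0.0002 0.0 0" --pt "-0.006 0 0.0004 0.0 0" --pt "-0.008 0 0.0006 0.0 0" --pt "-0.008 0 0.0006 0.0 0"

```text
time_s: 8.45
eef_pos: [526.7, -62.2, 123.6]
eef_rot: [0.436, -0.554, 0.56, -0.435]
contact_force: [-8.9, -9.9, 21.5]
width: 0.001
```

```bash
cat >> go.py <<'E'
def dial(c):
    im,d=ctrl.read_camera(c);X,u,v=P(c,d)
    k=(np.hypot(*(X[:,:2]-C).T)<50)&(X[:,2]<142)
    hi=k&(X[:,2]>133);lo=k&(X[:,2]<129)
    Y=X[lo][:,:2]-Y0 if 0 else X[lo][:,:2]
    w,V=np.linalg.eigh(np.cov(Y.T));a=np.arctan2(V[1,1],V[0,1])
    print(c,'lo',lo.sum(),'hi',hi.sum(),'hi z',np.median(X[hi,2]).round(1),'lo z',np.median(X[lo,2]).round(1),'slot dir deg',np.degrees(a).round(1),'dial',round((YAW+np.pi/2-a)%np.pi,3))
    return im
E
python3 - <<'E'
from go import *
s,R=st();ang(s)
im=dial('scene');cv2.imwrite('pics/d.png',cv2.resize(im[120:270,120:320],None,fx=3.5,fy=3.5,interpolation=cv2.INTER_CUBIC))
E
```

```text
t 8.45 p [526.7 -62.2 123.6] xaxis deg -104.0 F [-8.9 -9.9 21.5] M [-1.78  1.45 -0.06] w 0.001 q [-0.33  0.09  1.94 -0.01  1.1  -0.08]
r 29.5 finger angle 1.775
scene lo 513 hi 607 hi z 136.9 lo z 122.9 slot dir deg 177.4 dial 1.426
```

View pics/d.png

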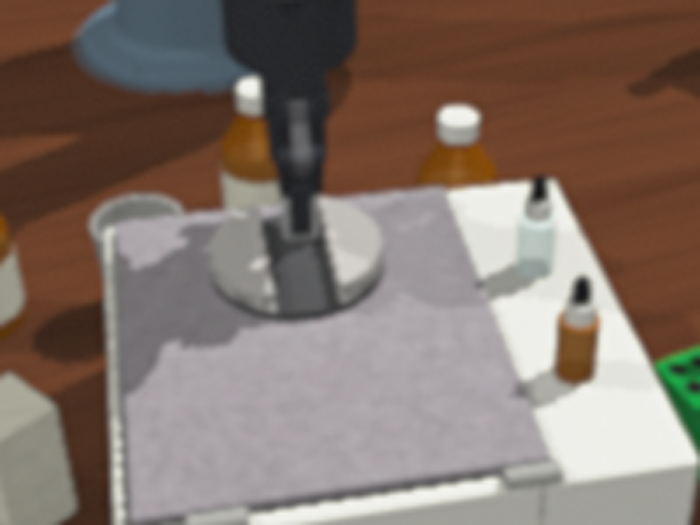

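The slot now runs nearly front to back, with the dial at about 1.43. I'll push on to the stop.

Emit:
servo_tool --pt "-0.002 0 -0.001 0.0 0" --pt "-0.004 0 -0.001 0.0 0" --pt "-0.006 0 -0.001 0.0 0" --pt "-0.007 0 -0.001 0.0 0" --pt "-0.007 0 -0.001 0.0 0"

```text
time_s: 9.12
eef_pos: [527.7, -59.2, 123.7]
eef_rot: [0.438, -0.551, 0.563, -0.433]
contact_force: [-9.2, -26.1, 18.2]
width: -0.003
```

```bash
python3 - <<'E'
from go import *
s,R=st();ang(s);dial('scene')
E
```

```text
t 9.12 p [527.7 -59.2 123.7] xaxis deg -103.9 F [ -9.2 -26.1  18.2] M [-4.42  1.53 -0.  ] w -0.003 q [-0.32  0.09  1.94 -0.02  1.1  -0.07]
r 30.0 finger angle 1.878
scene lo 509 hi 595 hi z 136.8 lo z 122.9 slot dir deg 178.3 dial 1.411
```

It's at the stop: the side force rose to 26 N while the finger barely moved, and the finger's offset fits a dial angle of about 1.57. I'll ease the side push, then lift.

Emit:
servo_tool --pt "0.003 0 0 0 0" --pt "0.006 0 0 0 0" --pt "0.009 -0.004 0 0 0" --pt "0.01 -0.012 0 0 0" --pt "0.01 -0.025 0 0 0"

```text
time_s: 9.8
eef_pos: [521.9, -60.7, 143.6]
eef_rot: [-0.436, 0.558, -0.557, 0.435]
contact_force: [-0.3, -0.2, -0.1]
width: -0.002
```

Emit:
servo_tool --pt "0 -0.02 0 0 0" --pt "0 -0.05 0 0 0" --pt "0 -0.08 0 0 0" --pt "0 -0.11 0 0 0" --pt "0 -0.13 0 0 0"

```text
time_s: 10.42
eef_pos: [522.9, -60.8, 276.1]
eef_rot: [0.435, -0.557, 0.558, -0.436]
contact_force: [-0.0, -0.6, -0.5]
width: -0.0
```

```bash
python3 - <<'E'
from go import *
s,R=st();im=dial('scene');im2=dial('top')
cv2.imwrite('pics/e.png',cv2.hconcat([cv2.resize(im[120:320,40:360],(440,275)),cv2.resize(im2[80:280,180:440],(358,275))]))
E
```

```text
t 10.43 p [522.9 -60.8 276.1] xaxis deg -104.0 F [-0.  -0.6 -0.5] M [ 0.03 -0.01 -0.01] w -0.0 q [-0.33 -0.08  1.83  0.    1.4  -0.09]
scene lo 548 hi 574 hi z 138.3 lo z 124.3 slot dir deg 173.1 dial 1.501
top lo 71 hi 81 hi z 139.2 lo z 125.1 slot dir deg -178.1 dial 1.347
```

View pics/e.png

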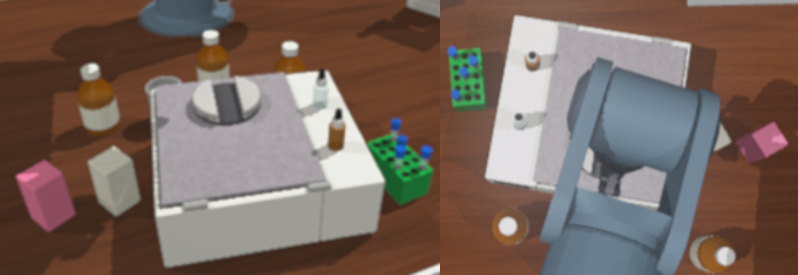

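The lid stays down after release. I'll move the arm aside and measure the dial from above.

Emit:
servo_tool --pt "0.06 0 -0.02 0 0" --pt "0.12 0 -0.04 0 0" --pt "0.18 0 -0.06 0 0" --pt "0.24 0 -0.08 0 0" --pt "0.3 0 -0.1 0 0"

```text
time_s: 11.15
eef_pos: [353.3, -325.5, 273.1]
eef_rot: [-0.435, 0.558, -0.557, 0.435]
contact_force: [0.6, 0.3, -0.2]
width: -0.003
```

```bash
python3 - <<'E'
from go import *
s,R=st();dial('scene');im=dial('top');cv2.imwrite('pics/f.png',cv2.resize(im[80:310,170:450],None,fx=2.6,fy=2.6,interpolation=cv2.INTER_CUBIC))
_,d=ctrl.read_camera('top');X,u,v=P('top',d)
k=(np.hypot(*(X[:,:2]-C).T)<47)&(X[:,2]<129)
print(cv2.minAreaRect(X[k][:,:2].astype(np.float32)), 'target slot dir deg',np.degrees(YAW))
e=(abs(X[:,1]+75)<80)
for t in('dropper_a','amber_bottle','carton','beaker','tube_rack'):
  for m in ctrl.masks_of(t,'top')[:4]:
    Y,_,_=P('top',d,m['pixels']);print(t,round(m['confidence'],2),np.round(np.median(Y,0)))
E
```

```text
t 11.15 p [ 353.3 -325.5  273.1] xaxis deg -104.0 F [ 0.6  0.3 -0.2] M [0.02 0.01 0.03] w -0.003 q [-0.98 -0.2   1.93  0.    1.41 -0.74]
scene lo 556 hi 575 hi z 138.3 lo z 124.3 slot dir deg 173.4 dial 1.497
top lo 734 hi 847 hi z 138.7 lo z 124.7 slot dir deg 169.3 dial 1.568
((553.8016967773438, -73.843994140625), (37.42601776123047, 92.76850128173828), 79.3994369506836) target slot dir deg -10.886198107485642
dropper_a 0.53 [690.  42. 151.]
amber_bottle 0.88 [342. -30.  88.]
amber_bottle 0.66 [431.  84.  90.]
amber_bottle 0.66 [ 379. -242.   85.]
carton 0.79 [ 570. -248.   83.]
carton 0.73 [ 562. -342.   82.]
beaker 0.55 [ 400. -149.   26.]
```

View pics/f.png

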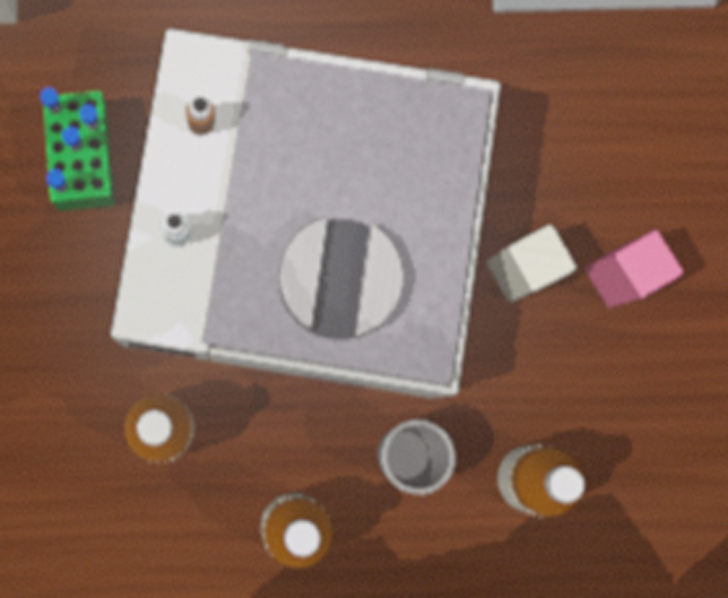

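The top view shows the slot along incubator x (at (343,278)), with the dial measured at about 1.57. The slot floor is at about 124.5 mm, so the lid is down, and nothing around it has shifted.

```bash
python3 -c "
from station import ctrl
print(abs(ctrl.observe()['dq']).max(), ctrl.close_job())"
```

```text
the job is handed in; nothing more can be done
0.004901188532555623 None
```

The dial is at its locked stop and the lid stayed down after I let go. I handed the job in at about 11.5 s of the 40 s allowed; it gave no verdict.

I set the shut fingers in the slot's -y end, pressed the lid flush with about 12–28 N, and pushed the dial clockwise to its stop. There the side force rose to 26 N while the finger hardly moved. I then eased off, lifted out and moved the arm clear.

**Last checks:**
- **Dial:** it read about 1.57 rad from the top camera. The scene camera's rougher oblique estimate was 1.50; both are above 1.38.
- **Lid:** the slot floor was at about 124.5 mm, so the lid is down.
- **Bystanders:** the amber bottle, carton and beaker measured within 2 mm of where they started. In the last run the detector found only one dropper and missed the tube rack, so I checked the droppers and rack by eye in the picture. They stand where they were, upright.
- **Arm:** it was at rest and touching nothing, with measured force under 1 N.

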